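# Change over the carriers on a sample-loading deck

### The arm

A 6-joint arm with a two-finger parallel gripper is mounted at the origin on the work surface. World frame = base frame: x ahead of the robot, y to its left, z up, the work surface at z = 0. Lengths are in m, angles in rad, forces in N, time in s.
With the tool pointing down it reaches from about 0.35 to 0.775 m from the base axis. Payload 5.5 kg.
Tool frame: the origin (TCP) lies at the very end of the fingers, on their centre line; the grasp point (between the pads) lies bot.pinch_z behind it (bot.pinch_z is the distance from the TCP to the grasp point, in m); z points along the fingers, y is the direction in which the jaws open and shut (so a half turn about z gives the same grasp; the last joint's range is limited). The gripper opens to 85 mm and grips with 20 to 120 N. Pads are 22 mm wide; open, the fingers measure 114 mm over their backs; the gripper's body (76 mm by 85 mm) begins 54 mm behind the grasp point. The pads swing forward as they close: fully open they stand 13 mm farther back than shut.
Start: joints at [-1.288, 0.313, 0.046, 1.304, 0, 1.431], TCP at [0.236, -0.524, 0.231] pointing down, gripper open.
Joint ranges: [-2.76, 2.76], [-0.86, 1.69], [-1.03, 1.26], [-2.2, 2.34], [-1.47, 1.5], [-3.14, 3.14]. Speed limits (rad/s): [2.57, 2.57, 3.14, 3.14, 3.14, 3.14].

### API

Orientations are given as a rotation vector (axis times angle).
In Python, from station import bot gives the robot as it stands. The module is installed in compiled form; this text tells all that it offers.
- The arm moves only by the tool play_rows, never from a script. Its argument "steps" is a list of rows, each a list of 3 entries, a list of its own where there are three numbers: the gripper command: -1 is fully open, 1 is shut, values between are in proportion, then the shift along the tool's x, y, z in cm, then the turn, a rotation vector about the tool's x, y, z in degrees. A call has 1 to 20 rows; each row is the pose to reach, as a shift and turn from the pose commanded when the call began, along the tool's axes at that moment; what a row does not reach only later rows make up. A row lasts 1/8 s, in which the tool goes at most 62.5 mm and 10.7 degrees, less where a joint would pass 70% of its speed; a pose out of reach is approached as far as the arm can. A call with a gripper value outside its range is refused whole. The fingers move at their own pace and stop on an object; "grip_force" is the grip in N (left out, the last holds). Time passes only in rows, so rows that repeat a pose let the fingers close. It gives the time, the measured TCP pose, the force and the opening at its end, in the units of the state.
- bot.sense(): the state, without advancing time (a new reading comes with each control period).
- bot.camera(name): name is "side" or "top" or "wrist"; returns the picture (420x560x3 uint8, red, green, blue); there is no depth.
- bot.camera_info(name): a dict with "intrinsics" (3x3 intrinsics, pixels), "dist_coeffs" ([k1, k2, p1, p2, k3] as OpenCV has them; the pictures are not rectified), "R" (3x3) and "t" (3): a world point X has camera coordinates R X + t. Camera axes: x right, y down, z forward; pixel columns grow to the right and rows downward; lengths in m; the calibration is good to about 2 mm. A picture is of the moment at which its call begins: read the wrist's pose just before it. camera_info takes no time and is no camera call; for the wrist camera it gives the pose at the moment of the call.
- bot.sign_off(): hands the job in, once; it reports no verdict.
The state is a dict: "clock": time; "joint_positions": joint angles; "joint_velocities": joint speeds; "tau": joint torques, N m; "position": TCP position; "ee_rot": TCP orientation; "wrist_force": force on the tool from outside, world axes, zero at the start; "moment": the same for the moment, N m; "grip_width": opening from 0.0 (shut) to 1.0 (fully open).
Only numpy, scipy, OpenCV 4.12 (cv2) and the standard library are available. Lean on these libraries where they do the work, as an engineer would, in place of code of your own. Each camera call takes 0.05 s, during which the arm holds its last target.

### The job

On the black loading deck, hook a fingertip behind the lip of the carrier that holds the vial rack and draw it out towards the robot to its stop. Then push the carrier with the flat well plate, which was left part-way out, fully home by its lip. Do not pinch the lips or touch the labware; leave the trough's carrier and everything else where they are.

Things in the scene. Friction and masses are not known exactly. Their poses are not given: they have to be found in the camera images.
- deck: Black loading deck fixed to the bench, 350 (x) x 344 (y) x 20 mm, with three parallel lanes 108 mm apart (steel ribs 8 mm high between them) and a grey rear stop wall 45 mm high; origin at the centre of its underside; x axis points away from the robot along the lanes (the carriers slide along it), y across the lanes, z up. In any order, one lane carries the vial rack, one the well plate and one the reagent trough.
- vials_carrier (a joint): Slide of the carrier that holds the vial rack, in m: 0 = fully home (towards the rear of the deck, away from the robot), growing as it is drawn out towards the robot, 0.120 = at its front stop. It moves against about 2.5 N of friction (more when fast) and stays where it is left. Starts home.
- vials_lip (a point): Middle of the top edge of the rear face (the face away from the robot) of the lip of the carrier with the vial rack, 60 mm above the bench; moves with the carrier. x axis points home along the slide, y along the lip, z up. The lip reaches 32 mm below this point, 10 mm towards the robot from it and 35 mm to either side; the free space behind it is 50 mm deep.
- vials_nest (a point): Centre of the nest floor of that carrier (28 mm above the bench, 120.5 mm behind the rear face of the lip), where the vial rack sits; moves with the carrier. The carrier is an aluminium plate 200 x 96 x 8 mm, its top 28 mm above the bench, with the lip upright at its end towards the robot and a nest with 6 mm rims.
- vials_lip_front: The half facing the robot (5 mm) of the 10 mm thick lip of the carrier with the vial rack, 70 x 32 mm; origin at the middle of its foot, axes as the deck's.
- vials_lip_back: The half facing away from the robot (5 mm) of the 10 mm thick lip of the carrier with the vial rack, 70 x 32 mm; origin at the middle of its foot, axes as the deck's.
- plate_carrier (a joint): Slide of the carrier that holds the flat well plate, in m: 0 = fully home (towards the rear of the deck, away from the robot), growing as it is drawn out towards the robot, 0.120 = at its front stop. It moves against about 2.5 N of friction (more when fast) and stays where it is left. Starts 45 to 80 mm out.
- plate_lip (a point): Middle of the top edge of the rear face (the face away from the robot) of the lip of the carrier with the flat well plate, 60 mm above the bench; moves with the carrier. x axis points home along the slide, y along the lip, z up. The lip reaches 32 mm below this point, 10 mm towards the robot from it and 35 mm to either side; the free space behind it is 50 mm deep.
- plate_nest (a point): Centre of the nest floor of that carrier (28 mm above the bench, 120.5 mm behind the rear face of the lip), where the flat well plate sits; moves with the carrier. The carrier is an aluminium plate 200 x 96 x 8 mm, its top 28 mm above the bench, with the lip upright at its end towards the robot and a nest with 6 mm rims.
- plate_lip_front: The half facing the robot (5 mm) of the 10 mm thick lip of the carrier with the flat well plate, 70 x 32 mm; origin at the middle of its foot, axes as the deck's.
- plate_lip_back: The half facing away from the robot (5 mm) of the 10 mm thick lip of the carrier with the flat well plate, 70 x 32 mm; origin at the middle of its foot, axes as the deck's.
- trough_carrier (a joint): Slide of the carrier that holds the open reagent trough, in m: 0 = fully home (towards the rear of the deck, away from the robot), growing as it is drawn out towards the robot, 0.120 = at its front stop. It moves against about 2.5 N of friction (more when fast) and stays where it is left. Starts home and is to stay there.
- trough_lip (a point): Middle of the top edge of the rear face (the face away from the robot) of the lip of the carrier with the open reagent trough, 60 mm above the bench; moves with the carrier. x axis points home along the slide, y along the lip, z up. The lip reaches 32 mm below this point, 10 mm towards the robot from it and 35 mm to either side; the free space behind it is 50 mm deep.
- trough_nest (a point): Centre of the nest floor of that carrier (28 mm above the bench, 120.5 mm behind the rear face of the lip), where the open reagent trough sits; moves with the carrier. The carrier is an aluminium plate 200 x 96 x 8 mm, its top 28 mm above the bench, with the lip upright at its end towards the robot and a nest with 6 mm rims.
- vial_rack: Grey rack 127 x 85 x 24 mm with twelve amber vials with black caps, tops 58 mm above its underside (86 mm above the bench); loose in its nest; origin at the centre of its underside.
- well_plate: Flat white 96-well plate 127 x 85 x 14 mm, clamped fast in its nest; origin at the centre of its underside.
- reagent_trough: Open white box 127 x 85 x 32 mm with four compartments, loose in its nest; origin at the centre of its underside.
- lone_vial: Single capped amber vial, 19 mm wide, 46 mm tall, standing loose on the deck in front of the trough's carrier, 60 to 100 mm from its lip; origin at its foot. To be left alone.
- jar: Specimen jar with yellow cap, 68 mm wide, 95 mm tall, standing left of the deck; origin at its foot. To be left alone.
- bottle: Bottle with blue cap, 72 mm wide, 160 mm tall, standing right of the deck near its rear; origin at its foot. To be left alone.
- pipette: Hand pipette lying on the bench right of the deck near its front, 225 long, 26 mm high; origin under its grip. To be left alone.
- tip_box: Blue tip box with white lid, 122 x 84 x 59 mm, on the bench to the left; origin at the centre of its underside. To be left alone.
- timer: White bench timer 50 x 70 x 22 mm, on the bench to the right; origin at the centre of its underside. To be left alone.
Things that resemble listed ones, but are neither listed nor needed, are in the scene too. Leave any purple or turquoise look-alike of the vial_rack alone.

How it is judged:
On the way, in this order (a step that is already met when the one before it is completed fails the run):
1. the vial rack's carrier is drawn out to its stop, while the plate's carrier is still out (value of joint vials_carrier above 0.112 m and value of joint plate_carrier above 0.02 m), for 0.2 s.
2. the well plate's carrier is pushed fully home (value of joint plate_carrier below 0.005 m), for 0.2 s.
At the end, for the whole second after the job is handed in: The vial rack's carrier stands within 8 mm of its front stop, the well plate's carrier within 5 mm of fully home, the trough's carrier within 8 mm of where it was; the vial rack and the trough sit upright and at rest in their nests (within 8 mm) (value of joint vials_carrier above 0.112 m and value of joint plate_carrier below 0.005 m and distance of trough_lip from where it was at the start of the episode below 0.008 m and linear speed of each of vial_rack, reagent_trough below 0.02 m/s and horizontal distance between vial_rack and vials_nest below 0.008 m and horizontal distance between reagent_trough and trough_nest below 0.008 m and angle between each of vial_rack, reagent_trough's own z axis and vertical below 0.1 rad); the robot touches nothing.
It fails at once if the lip of a carrier is pinched between the fingers (both faces loaded at once) ((contact force between the fingers and vials_lip_front above 1.5 N and contact force between the fingers and vials_lip_back above 1.5 N) or (contact force between the fingers and plate_lip_front above 1.5 N and contact force between the fingers and plate_lip_back above 1.5 N)).
It fails at once if the robot touches the labware (more than 0.5 N on the vial rack, well plate or trough) (contact force between any of the fingers, the arm and vial_rack above 0.5 N or contact force between any of the fingers, the arm and well_plate above 0.5 N or contact force between any of the fingers, the arm and reagent_trough above 0.5 N).
It fails at once if labware is lifted (10 mm) or tipped (height (world z) of any of vial_rack, reagent_trough above 0.038 m or angle between any of vial_rack, reagent_trough's own z axis and vertical above 0.25 rad).
It fails at once if the carrier with the reagent trough is shifted by more than 8 mm (distance of trough_lip from where it was at the start of the episode above 0.008 m).
It fails at once if a bystander is shifted by more than 20 mm or knocked over (distance of any of lone_vial, jar, bottle, pipette, tip_box, timer from where it was at the start of the episode above 0.02 m or angle between any of lone_vial, jar, bottle, pipette, tip_box, timer's own z axis and vertical above 0.4 rad).
It also fails if it takes over 61 s, if anything falls off the work surface, if the arm or the gripper's body presses on something with over 40 N, if the wrist force passes 120 N, or if a joint passes its speed limit or range.

## Working session

There is one attempt and no reset: what is moved stays moved. The work goes in short steps, Python scripts to look and compute and a tool call to move; the robot and the scene stay as the last step left them, time stands still between calls to the robot, and variables do not carry over. Pictures are saved under pics/ and viewed, and the job is handed in when it is done.

Besides the shell and the picture viewer there is one more tool, called after "Emit:" as name(argument=value, ...) on one line, values as JSON. play_rows: Moves the arm, as the interface text tells. Its arguments: {"type":"object","properties":{"steps":{"type":"array","items":{"type":"array"}},"grip_force":{"type":"number"}},"required":["steps"]}

```bash
mkdir -p pics; python3 - <<'E'
from station import bot
import cv2
print(bot.sense(), bot.pinch_z)
for n in ("top","side"):
    cv2.imwrite(f"pics/{n}0.png",bot.camera(n)[:,:,::-1])
    print(n,bot.camera_info(n))
E
```

```text
{'clock': 0.0, 'joint_positions': array([-1.28760600e+00,  3.13983556e-01,  4.49462172e-02,  1.30360134e+00,
        2.25178774e-06,  1.43119489e+00]), 'joint_velocities': array([-0.00089763,  0.00061688, -0.00013985,  0.00027554,  0.00076641,
        0.00013869]), 'tau': array([-1.02019126e-04, -4.80630183e+01,  2.98531348e+01,  1.95249554e-02,
       -2.92785717e-04, -2.00978297e-05]), 'position': array([ 0.23576932, -0.52386202,  0.23040507]), 'ee_rot': array([-3.06986073e+00, -6.58798775e-01,  2.03944442e-04]), 'wrist_force': array([ 0.72801619, -0.23484108, -0.35786758]), 'moment': array([ 0.00028155, -0.00720033,  0.01215626]), 'grip_width': 0.9980733038440543} 0.0187
top {'intrinsics': array([[515.70250984,   0.        , 283.22654709],
       [  0.        , 515.70250984, 210.72465435],
       [  0.        ,   0.        ,   1.        ]]), 'dist_coeffs': array([-0.14592389,  0.        ,  0.        ,  0.        ,  0.        ]), 'R': array([[ 1.90329398e-02, -9.99818779e-01, -3.95133166e-04],
       [-9.86733721e-01, -1.87201152e-02, -1.61264135e-01],
       [ 1.61227514e-01,  3.45922180e-03, -9.86911203e-01]]), 't': array([-0.02957366,  0.55836806,  1.62270284])}
side {'intrinsics': array([[480.24753075,   0.        , 270.97028161],
       [  0.        , 480.24753075, 213.59270282],
       [  0.        ,   0.        ,   1.        ]]), 'dist_coeffs': array([-0.17056501,  0.        ,  0.        ,  0.        ,  0.        ]), 'R': array([[-0.9716323 , -0.23649384,  0.00115557],
       [-0.13408638,  0.5468543 , -0.82642073],
       [ 0.19481148, -0.80313202, -0.5630519 ]]), 't': array([0.51817521, 0.13596043, 1.10575527])}
```

View pics/top0.png

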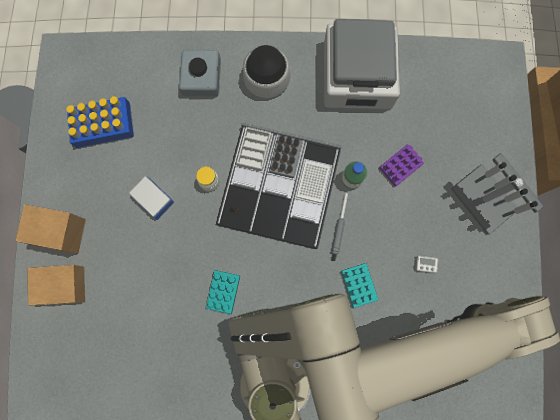

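View pics/side0.png

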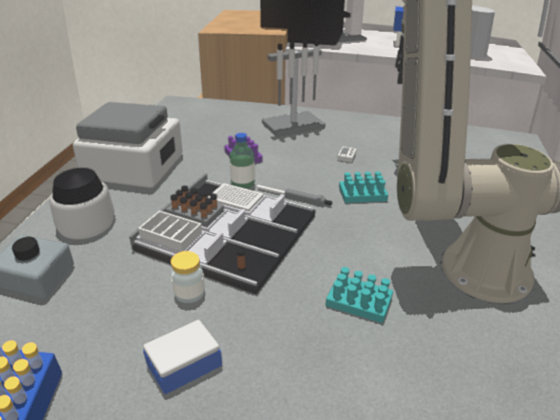

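The top view shows the deck with the trough lane left (253,150), the vial rack in the middle (286,155) and the well plate right, part-way out (314,180). The look-alikes are purple (402,165) and turquoise (223,292 and 359,285), all off the deck. Next I'll take a close crop.

```bash
python3 - <<'E'
import cv2
a=cv2.imread("pics/top0.png")[115:260,205:360]
cv2.imwrite("pics/topc.png",cv2.resize(a,(775,725)[:2],interpolation=cv2.INTER_CUBIC)[:600])
a=cv2.imread("pics/side0.png")[165:295,125:335]
cv2.imwrite("pics/sidec.png",cv2.resize(a,None,fx=3.8,fy=3.8,interpolation=cv2.INTER_CUBIC))
a=cv2.imread("pics/top0.png")[160:255,205:355]
cv2.imwrite("pics/topd.png",cv2.resize(a,None,fx=5,fy=5,interpolation=cv2.INTER_CUBIC))
E
```

```text
(no output)
```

View pics/topc.png

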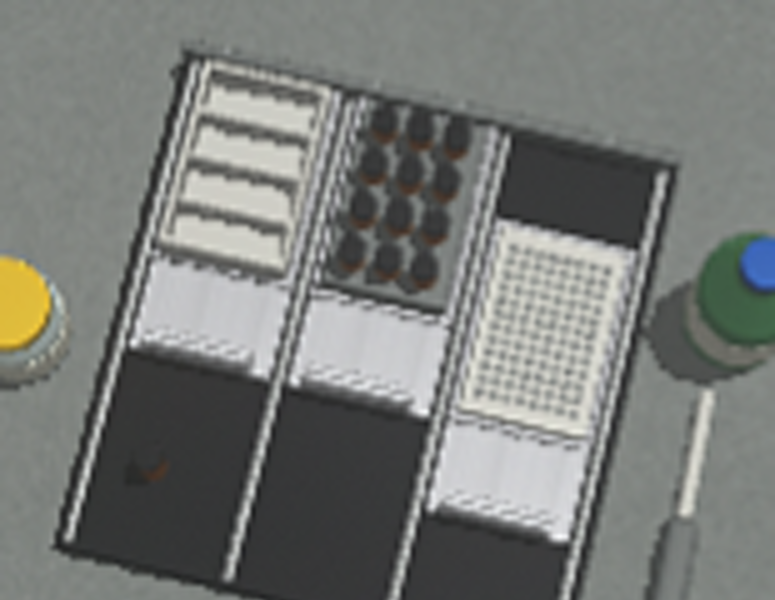

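View pics/topd.png

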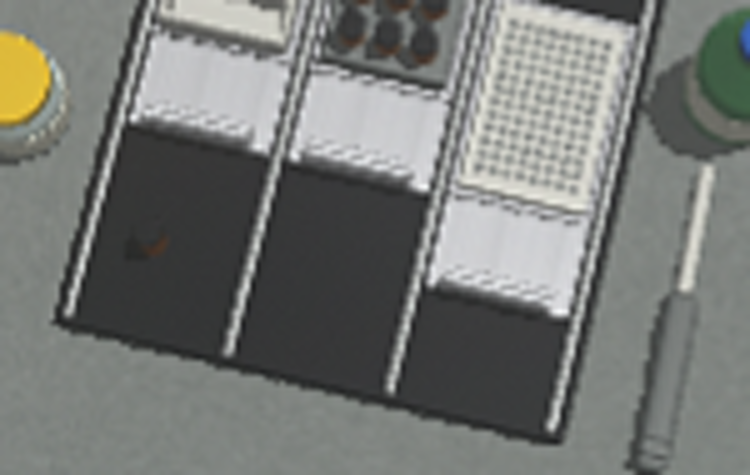

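View pics/sidec.png

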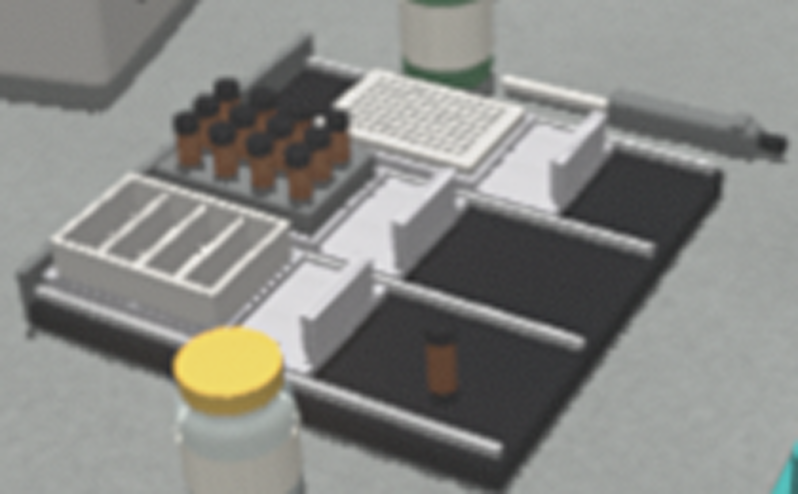

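```bash
cat > h.py <<'E'
from station import bot
import numpy as np, cv2
def cam(n):
    i=bot.camera_info(n); return [np.array(i[k]) for k in("intrinsics","dist_coeffs","R","t")]
def ray(c,uv,z):
    K,d,R,t=c
    p=cv2.undistortPoints(np.array([[uv]],float),K,d)[0,0]
    v=R.T@np.array([p[0],p[1],1]); o=-R.T@t
    return o+v*(z-o[2])/v[2]
def proj(c,X):
    K,d,R,t=c
    return cv2.projectPoints(np.atleast_2d(np.array(X,float)),cv2.Rodrigues(R)[0],t,K,d)[0][:,0]
E
python3 - <<'E'
from h import *
T=cam("top");S=cam("side")
fd=lambda x,y:(205+x/5,160+y/5)
fs=lambda x,y:(125+x/3.8,165+y/3.8)
L=ray(T,fd(57,322),.02);R=ray(T,fd(563,441),.02)
print(L,R,np.linalg.norm(L-R)); d=L-R; print("yaw",np.arctan2(-d[0],d[1]))
print("side FR",ray(S,fs(718,178),.02),"FL",ray(S,fs(500,478),.02))
for n,p in dict(troughL=(135,120),troughR=(268,153)).items(): pass
# lip top edges, side view: left end, right end (rear edge top)
for n,a,b in (("trough",(303,318),(365,262)),("vial",(396,222),(448,172)),("plate",(553,162),(600,113))):
    print(n,ray(S,fs(*a),.06),ray(S,fs(*b),.06))
E
```

```text
[0.51338666 0.19932108 0.02      ] [ 0.44169068 -0.13291732  0.02      ] 0.3398862564540319
yaw -0.21253762798700734
side FR [ 0.44437272 -0.11795575  0.02      ] FL [0.51387902 0.21045773 0.02      ]
trough [0.6517016  0.14688886 0.06      ] [0.63354177 0.08494264 0.06      ]
vial [0.62792092 0.03957904 0.06      ] [ 0.61187561 -0.02326743  0.06      ]
plate [ 0.54707093 -0.05150015  0.06      ] [ 0.52992111 -0.1193048   0.06      ]
```

```bash
cat > ov.py <<'E'
from h import *
import sys
def D(x0,y0,yaw,P):
    c,s=np.cos(yaw),np.sin(yaw); P=np.array(P,float)
    return np.c_[x0+c*P[:,0]-s*P[:,1], y0+s*P[:,0]+c*P[:,1],P[:,2]]
def draw(x0,y0,yaw,lips,out):
    for n,(r0,r1,c0,c1),f in (("top",(115,260,205,345),4.1),("side",(165,295,125,335),3.8)):
        c=cam(n); im=cv2.imread(f"pics/{n}0.png")[r0:r1,c0:c1]
        im=cv2.resize(im,None,fx=f,fy=f,interpolation=cv2.INTER_CUBIC)
        def line(P,col):
            q=(proj(c,D(x0,y0,yaw,P))-[c0,r0]+.5)*f
            cv2.polylines(im,[np.round(q*8).astype(int).reshape(-1,1,2)],False,col,1,cv2.LINE_AA,3)
        line([(-.175,-.172,.02),(.175,-.172,.02),(.175,.172,.02),(-.175,.172,.02),(-.175,-.172,.02)],(0,255,0))
        for y,x in zip((.108,0,-.108),lips):
            for xx,cc in((x,(0,0,255)),(x-.01,(255,0,255))):
                line([(xx,y-.035,.028),(xx,y-.035,.06),(xx,y+.035,.06),(xx,y+.035,.028)],cc)
        cv2.imwrite(f"pics/{out}_{n}.png",im)
E
python3 - <<'E'
from ov import *
d=np.array([0.4427,-.1255,0]);yaw=-.2125
c,s=np.cos(yaw),np.sin(yaw)
M=(np.array([.5136,.2049])+np.array([.443,-.1255]))/2+.175*np.array([c,s])
print(M)
# lip x from side/top
for P in ([.6426,.1159],[.6199,.0082],[.5385,-.0854]):
    q=np.array(P)-M; print(q@[c,s],q@[-s,c])
draw(*M,yaw,(-.03,-.03,-.095),"o1")
E
```

```text
[0.64936367 0.00279174]
-0.030466557106939837 0.10913759153233377
-0.029941563801993934 -0.0009274091810163431
-0.08976996528186927 -0.10958964906388852
```

View pics/o1_top.png

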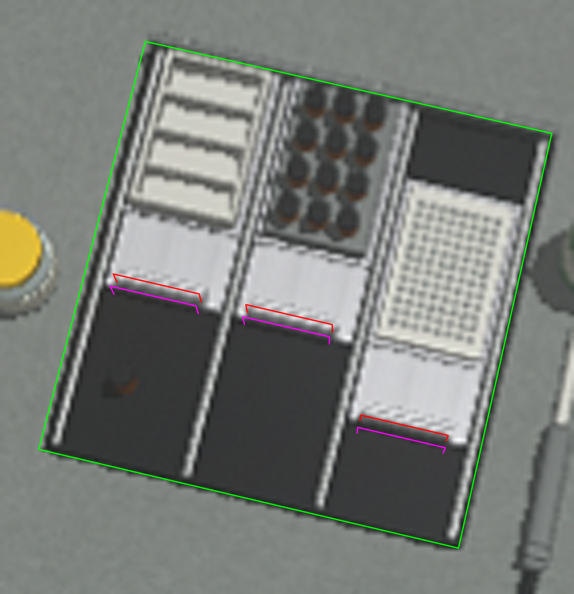

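View pics/o1_side.png

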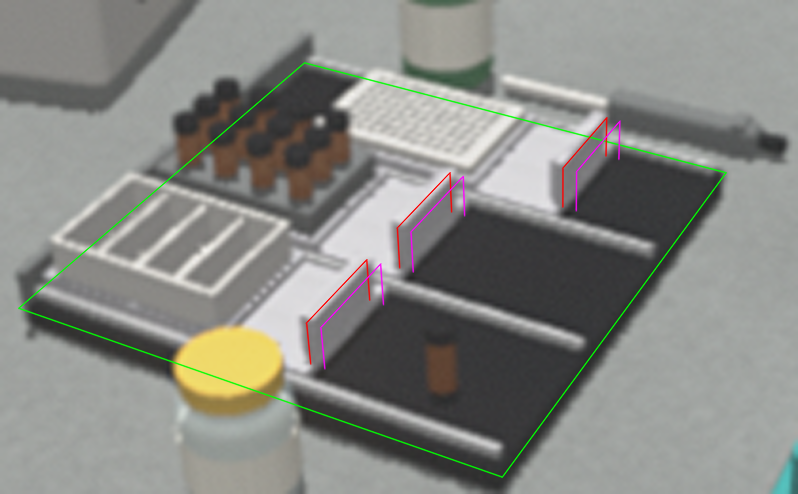

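```bash
cat > go.py <<'E'
from ov import *
from scipy.spatial.transform import Rotation as Ro
M=np.array([.6494,.0028]);YAW=-.2125
def plan(dx,dy,z,yaw=YAW+np.pi):
    s=bot.sense(); R=Ro.from_rotvec(s["ee_rot"])
    P=D(*M,YAW,[(dx,dy,z)])[0]
    c,sn=np.cos(yaw),np.sin(yaw)
    G=Ro.from_matrix(np.array([[c,sn,0],[sn,-c,0],[0,0,-1]]))
    print("clock",s["clock"],"pos",s["position"],"F",s["wrist_force"],"target",P)
    print("shift cm",np.round(R.inv().apply(P-s["position"])*100,2),"turn",np.round((R.inv()*G).as_rotvec(degrees=True),2))
    return P
E
python3 -c "
from go import *
plan(-.006,0,.2)"
```

```text
clock 0.1 pos [ 0.23578637 -0.52393438  0.23047936] F [ 0.10641626 -0.51763525  0.42045047] target [0.64353496 0.00406543 0.2       ]
shift cm [ 58.85 -31.42   3.11] turn [-2.000e-02 -1.200e-01 -1.436e+02]
```

Emit:
play_rows(steps=[[1,[3,-1.6,0],[0,0,-8]],[1,[7,-3.7,0],[0,0,-17]],[1,[11,-5.9,0],[0,0,-27]],[1,[15,-8,0],[0,0,-37]],[1,[19,-10.1,0],[0,0,-47]],[1,[23,-12.3,0],[0,0,-57]],[1,[27,-14.4,0],[0,0,-67]],[1,[31,-16.6,0],[0,0,-77]],[1,[35,-18.7,0],[0,0,-87]],[1,[39,-20.8,0],[0,0,-97]],[1,[43,-23,0],[0,0,-107]],[1,[47,-25.1,0],[0,0,-117]],[1,[51,-27.2,0],[0,0,-127]],[1,[55,-29.4,1],[0,0,-136]],[1,[58,-31,2],[0,0,-142]],[1,[58.8,-31.4,3.1],[0,0,-143.6]],[1,[58.8,-31.4,3.1],[0,0,-143.6]],[1,[58.8,-31.4,3.1],[0,0,-143.6]],[1,[58.8,-31.4,3.1],[0,0,-143.6]]])

```text
clock: 2.48
position: [0.6432, 0.0021, 0.2011]
ee_rot: [0.336, 3.123, -0.0]
wrist_force: [-0.0, 0.5, -1.1]
grip_width: -0.003
```

```bash
python3 - <<'E'
from go import *
plan(-.006,0,.2)
s=bot.sense();print(s["joint_positions"],s["grip_width"])
c=cam("wrist")
cv2.imwrite("pics/w1.png",bot.camera("wrist")[:,:,::-1])
print(c[2],c[3])
import pickle;pickle.dump(c,open("w1.pkl","wb"))
E
```

```text
clock 2.475 pos [0.64315405 0.00206902 0.20113211] F [-0.03211158  0.52176664 -1.1289876 ] target [0.64353496 0.00406543 0.2       ]
shift cm [0.01 0.2  0.11] turn [-0.01  0.06 -0.11]
[-1.21374827e-01  4.56144082e-01  1.83177353e-01  1.29680728e+00
 -2.49903021e-04  9.30468819e-02] -0.003453889664731175
[[ 0.21134538  0.97741052 -0.00134312]
 [ 0.93428546 -0.20161639  0.29404338]
 [ 0.2871303  -0.06339957 -0.95579113]] [-0.13796308 -0.63010413  0.16655782]
```

View pics/w1.png

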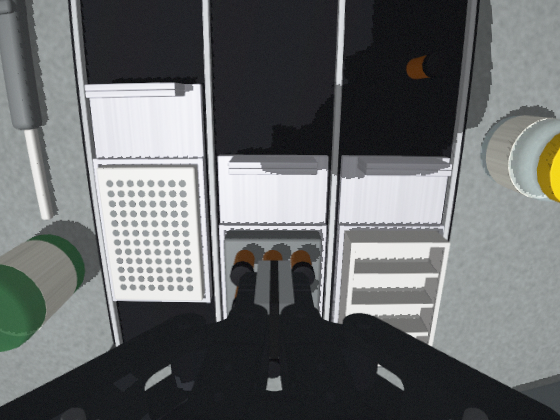

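```bash
python3 - <<'E'
from go import *
import pickle
c=pickle.load(open("w1.pkl","rb"))
print("tcp px",proj(c,[0.64315,0.00207,.2011]))
im=cv2.imread("pics/w1.png")
cr=cv2.resize(im[60:340,70:470],None,fx=2,fy=2,interpolation=cv2.INTER_CUBIC)
for y,x in zip((.108,0,-.108),(-.03,-.03,-.089)):
  for xx,col in((x,(0,0,255)),(x-.01,(255,0,255))):
    q=(proj(c,D(*M,YAW,[(xx,y-.035,.028),(xx,y-.035,.06),(xx,y+.035,.06),(xx,y+.035,.028)]))-[70,60]+.5)*2
    cv2.polylines(cr,[q.astype(int).reshape(-1,1,2)],False,col,1)
cv2.imwrite("pics/w1o.png",cr)
E
```

```text
tcp px [[273.15594712 278.58953365]]
```

View pics/w1o.png

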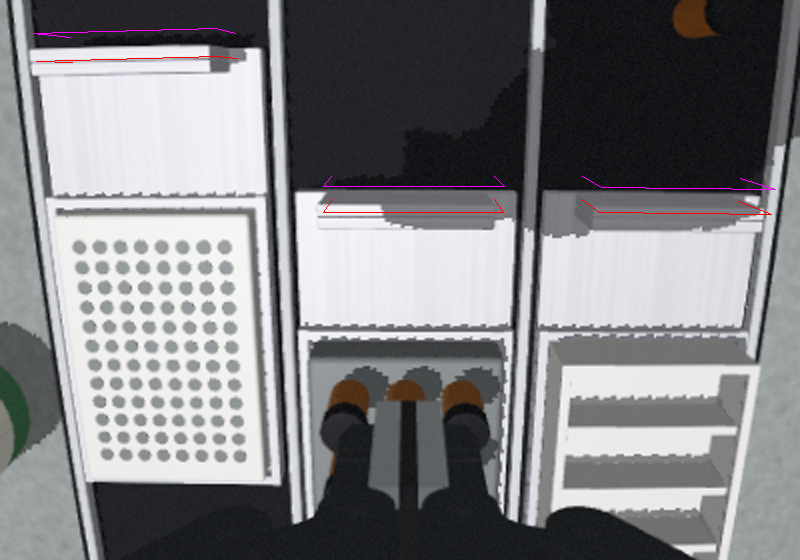

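```bash
python3 - <<'E'
import cv2
im=cv2.imread("pics/w1.png")
a=cv2.resize(im[145:185,210:340],None,fx=6,fy=6,interpolation=cv2.INTER_NEAREST)
b=cv2.resize(im[75:115,75:205],None,fx=6,fy=6,interpolation=cv2.INTER_NEAREST)
cv2.imwrite("pics/w1z.png",cv2.vconcat([a,b]))
E
```

```text
(no output)
```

View pics/w1z.png

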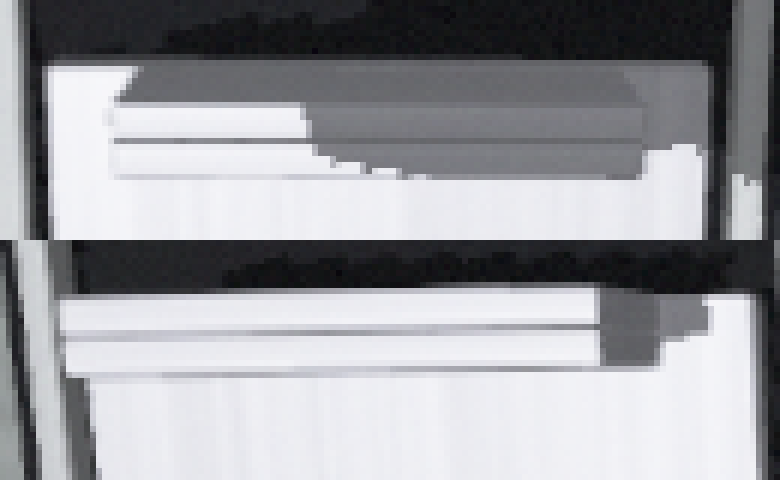

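```bash
python3 - <<'E'
from go import *
import pickle
c=pickle.load(open("w1.pkl","rb"))
for a,b in (((228.5,174.2),(316.5,174.3)),((85.5,97.2),(174.5,95.8))):
    A=ray(c,a,.06);B=ray(c,b,.06);m=(A+B)/2;d=B-A
    q=m[:2]-M;cc,s=np.cos(YAW),np.sin(YAW)
    print(m,"len",np.linalg.norm(d),"yaw",np.arctan2(-d[0],d[1]),"deck",q@[cc,s],q@[-s,cc])
E
```

```text
[0.62608077 0.00479614 0.06      ] len 0.06918625249691975 yaw -0.21389890775369677 deck -0.023215701748038067 -0.0029668875637421654
[ 0.54438305 -0.08796287  0.06      ] len 0.06926569983309303 yaw -0.22075078743118007 deck -0.08351248747124686 -0.110869839719685
```

```bash
python3 -c "
from go import *
plan(-.001,-.002,.04)"
```

```text
clock 2.525 pos [0.64323116 0.00219011 0.20114478] F [ 0.1084928   0.17797037 -0.11193868] target [0.64800068 0.00105589 0.04      ]
shift cm [-4.700e-01 -1.000e-02  1.612e+01] turn [-0.01  0.07 -0.1 ]
```

Emit:
play_rows(steps=[[1,[-0.5,0,2],[0,0,0]],[1,[-0.5,0,5],[0,0,0]],[1,[-0.5,0,8],[0,0,0]],[1,[-0.5,0,10],[0,0,0]],[1,[-0.5,0,11.5],[0,0,0]],[1,[-0.5,0,12.5],[0,0,0]],[1,[-0.5,0,12.5],[0,0,0]],[1,[-0.5,0,12.5],[0,0,0]]])

```text
clock: 3.52
position: [0.6488, 0.002, 0.0761]
ee_rot: [0.333, 3.122, -0.0]
wrist_force: [-0.1, -0.1, -0.0]
grip_width: -0.002
```

```bash
python3 - <<'E'
from go import *
plan(-.001,-.002,.04)
w=bot.camera("wrist")[:,:,::-1]; s=bot.camera("side")[165:295,125:335,::-1]
cv2.imwrite("pics/w2.png",w)
cv2.imwrite("pics/s2.png",cv2.resize(s,None,fx=3.8,fy=3.8,interpolation=cv2.INTER_CUBIC))
E
```

```text
clock 3.525 pos [0.64880534 0.00204306 0.07614861] F [-0.11038355 -0.09398227 -0.03541571] target [0.64800068 0.00105589 0.04      ]
shift cm [ 0.06 -0.11  3.61] turn [ 0.    0.08 -0.  ]
```

View pics/w2.png

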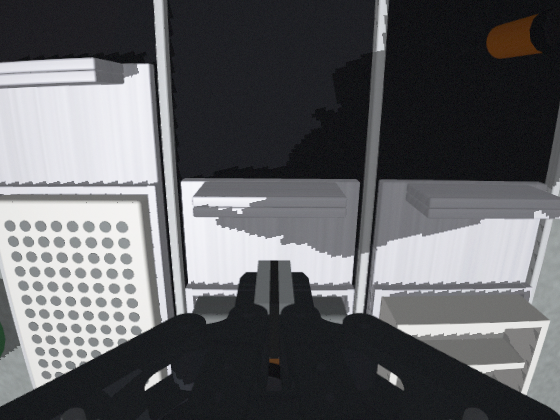

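View pics/s2.png

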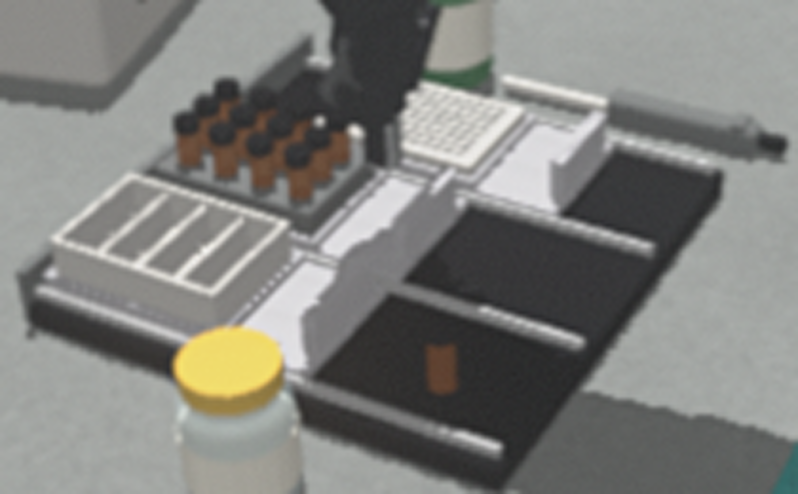

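```bash
python3 - <<'E'
from go import *
c=cam("wrist");p=bot.sense()["position"]
im=cv2.imread("pics/w2.png")
cv2.imwrite("pics/w2z.png",cv2.resize(im[170:300,170:370],None,fx=4,fy=4,interpolation=cv2.INTER_NEAREST))
print("tcp",proj(c,p))
def dk(P):
    q=P[:2]-M;cc,s=np.cos(YAW),np.sin(YAW);return q@[cc,s],q@[-s,cc]
print("tcp deck",dk(p))
for a,z in (((194,215.5),.06),((345,215.5),.06),((274,287),.034),((274,182),.028)): print(ray(c,a,z),dk(ray(c,a,z)))
E
```

```text
tcp [[273.18490609 278.55444949]]
tcp deck (np.float64(-0.00037626685729711485), np.float64(-0.0008148911517436532))
[ 0.61836503 -0.02844327  0.06      ] (np.float64(-0.02374754767007186), np.float64(-0.03708591233728008))
[0.63278627 0.03902291 0.06      ] (np.float64(-0.023879599690826668), np.float64(0.03190423385049237))
[ 0.67578764 -0.00334647  0.034     ] (np.float64(0.027090414599916686), np.float64(-0.00044294736977982217))
[0.61780919 0.00905726 0.028     ] (np.float64(-0.032199908608970686), np.float64(-0.0005461204347743482))
```

View pics/w2z.png

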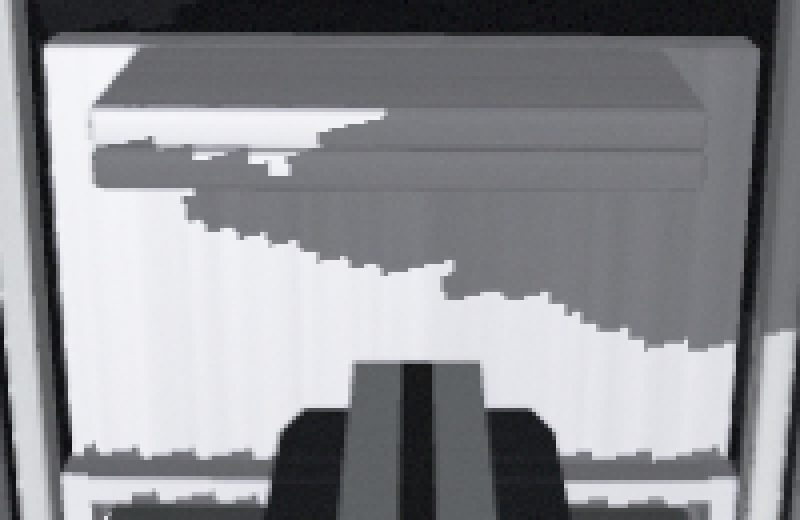

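Emit:
play_rows(steps=[[1,[0,0,1.2],[0,0,0]],[1,[0,0,2.4],[0,0,0]],[1,[0,0,3.2],[0,0,0]],[1,[0,0,3.6],[0,0,0]],[1,[0,0,3.6],[0,0,0]],[1,[0,0,3.6],[0,0,0]],[1,[0.4,0,3.6],[0,0,0]],[1,[0.8,0,3.6],[0,0,0]],[1,[1.1,0,3.6],[0,0,0]],[1,[1.3,0,3.6],[0,0,0]],[1,[1.5,0,3.6],[0,0,0]],[1,[1.7,0,3.6],[0,0,0]],[1,[2.0,0,3.6],[0,0,0]],[1,[2.0,0,3.6],[0,0,0]]])

```text
clock: 5.38
position: [0.6283, 0.0065, 0.0395]
ee_rot: [-0.333, -3.124, -0.0]
wrist_force: [1.6, -0.4, 0.4]
grip_width: 0.004
```

```bash
python3 - <<'E'
from go import *
plan(-.021,-.002,.04)
cv2.imwrite("pics/w3.png",bot.camera("wrist")[:,:,::-1])
E
```

```text
clock 5.375 pos [0.62831545 0.00649799 0.03945355] F [ 1.62640249 -0.3645649   0.42387747] target [0.62845055 0.00527398 0.04      ]
shift cm [-0.04 -0.12 -0.05] turn [ 0.   -0.02  0.01]
```

View pics/w3.png

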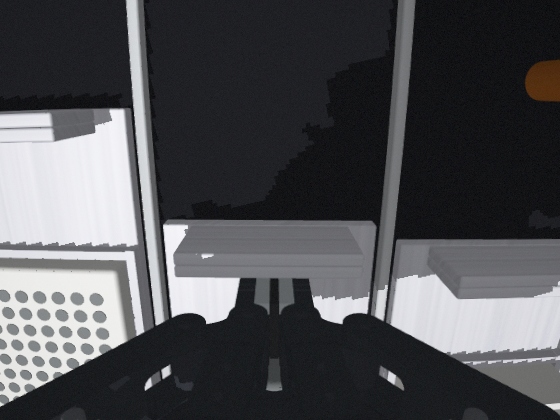

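Emit:
play_rows(steps=[[1,[0.4,0,0],[0,0,0]],[1,[0.9,0,0],[0,0,0]],[1,[1.5,0,0],[0,0,0]],[1,[2.1,0,0],[0,0,0]],[1,[2.7,0,0],[0,0,0]],[1,[3.3,0,0],[0,0,0]],[1,[3.9,0,0],[0,0,0]],[1,[4.5,0,0],[0,0,0]],[1,[5.1,0,0],[0,0,0]],[1,[5.7,0,0],[0,0,0]],[1,[6.3,0,0],[0,0,0]],[1,[6.9,0,0],[0,0,0]],[1,[7.5,0,0],[0,0,0]],[1,[8.1,0,0],[0,0,0]],[1,[8.7,0,0],[0,0,0]],[1,[9.3,0,0],[0,0,0]],[1,[9.8,0,0],[0,0,0]],[1,[10.2,0,0],[0,0,0]],[1,[10.4,0,0],[0,0,0]],[1,[10.4,0,0],[0,0,0]]])

```text
clock: 7.92
position: [0.5263, 0.0281, 0.0391]
ee_rot: [-0.333, -3.123, 0.001]
wrist_force: [1.7, 1.4, -0.3]
grip_width: -0.001
```

Emit:
play_rows(steps=[[1,[0.2,0,0],[0,0,0]],[1,[0.4,0,0],[0,0,0]],[1,[0.5,0,0],[0,0,0]],[1,[0.6,0,0],[0,0,0]],[1,[0.6,0,0],[0,0,0]]])

```text
clock: 8.55
position: [0.5207, 0.0294, 0.0391]
ee_rot: [-0.333, -3.123, 0.001]
wrist_force: [2.4, -2.0, -1.3]
grip_width: -0.006
```

```bash
python3 - <<'E'
from go import *
plan(-.1325,-.002,.04)
cv2.imwrite("pics/w4.png",bot.camera("wrist")[:,:,::-1])
E
```

```text
clock 8.55 pos [0.52069333 0.02942003 0.03908964] F [ 2.35625453 -2.02681853 -1.32720421] target [0.51945855 0.02878981 0.04      ]
shift cm [ 0.11 -0.09 -0.09] turn [-0.03 -0.04 -0.01]
```

View pics/w4.png

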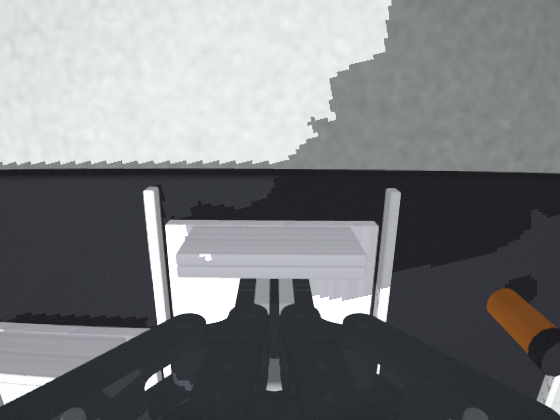

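Emit:
play_rows(steps=[[1,[0.2,0,0],[0,0,0]],[1,[0.3,0,0],[0,0,0]],[1,[0.3,0,0],[0,0,0]],[1,[0.3,0,0],[0,0,0]]])

```text
clock: 9.1
position: [0.5201, 0.0296, 0.0394]
ee_rot: [0.333, 3.12, -0.001]
wrist_force: [6.9, -1.9, -5.7]
grip_width: -0.001
```

Emit:
play_rows(steps=[[1,[0.1,0,0],[0,0,0]],[1,[0.2,0,0],[0,0,0]],[1,[0.2,0,0],[0,0,0]],[1,[0.2,0,0],[0,0,0]]])

```text
clock: 9.6
position: [0.5201, 0.0296, 0.0397]
ee_rot: [0.333, 3.117, -0.002]
wrist_force: [10.5, -4.2, -9.4]
grip_width: -0.003
```

Emit:
play_rows(steps=[[1,[-0.5,0,0],[0,0,0]],[1,[-1.1,0,0],[0,0,0]],[1,[-1.6,0,0],[0,0,0]],[1,[-1.6,0,0],[0,0,0]],[1,[-1.6,0,-1],[0,0,0]],[1,[-1.6,0,-3],[0,0,0]],[1,[-1.6,0,-6],[0,0,0]],[1,[-1.6,0,-10],[0,0,0]],[1,[-1.6,0,-13],[0,0,0]],[1,[-1.6,0,-14],[0,0,0]],[1,[-1.6,0,-14],[0,0,0]],[1,[-1.6,0,-14],[0,0,0]]])

```text
clock: 11.1
position: [0.531, 0.0274, 0.1779]
ee_rot: [-0.333, -3.122, 0.0]
wrist_force: [-1.2, -0.1, -0.0]
grip_width: -0.002
```

```bash
python3 - <<'E'
from go import *
plan(-.125,-.108,.18)
cv2.imwrite("pics/w5.png",bot.camera("wrist")[:,:,::-1])
E
```

```text
clock 11.1 pos [0.53095227 0.02735088 0.17789591] F [-1.2071204  -0.05035011 -0.01292406] target [ 0.50443399 -0.07640768  0.18      ]
shift cm [  0.4  -10.7   -0.21] turn [-0.02 -0.13  0.  ]
```

View pics/w5.png

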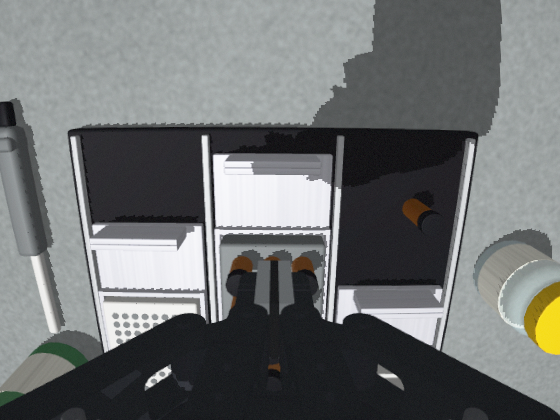

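Emit:
play_rows(steps=[[1,[0.3,-2,0],[0,0,0]],[1,[0.5,-5,0],[0,0,0]],[1,[0.9,-8,0],[0,0,0]],[1,[0.9,-10.2,0],[0,0,0]],[1,[0.9,-10.8,0],[0,0,0]],[1,[0.9,-10.8,3],[0,0,0]],[1,[0.9,-10.8,6],[0,0,0]],[1,[0.9,-10.8,8.5],[0,0,0]],[1,[0.9,-10.8,9.5],[0,0,0]],[1,[0.9,-10.8,9.5],[0,0,0]],[1,[0.9,-10.8,9.5],[0,0,0]]])

```text
clock: 12.52
position: [0.5011, -0.0765, 0.0852]
ee_rot: [0.333, 3.122, -0.0]
wrist_force: [-0.2, -0.0, -0.4]
grip_width: 0.004
```

```bash
python3 - <<'E'
from go import *
plan(-.13,-.109,.04)
cv2.imwrite("pics/w6.png",bot.camera("wrist")[:,:,::-1])
s=bot.camera("side")[165:295,125:335,::-1]
cv2.imwrite("pics/s6.png",cv2.resize(s,None,fx=3.8,fy=3.8,interpolation=cv2.INTER_CUBIC))
E
```

```text
clock 12.525 pos [ 0.50107979 -0.07647068  0.08515869] F [-0.22047244 -0.04639911 -0.43272984] target [ 0.49933556 -0.07633067  0.04      ]
shift cm [ 0.18 -0.02  4.52] turn [-0.01  0.09  0.01]
```

View pics/w6.png

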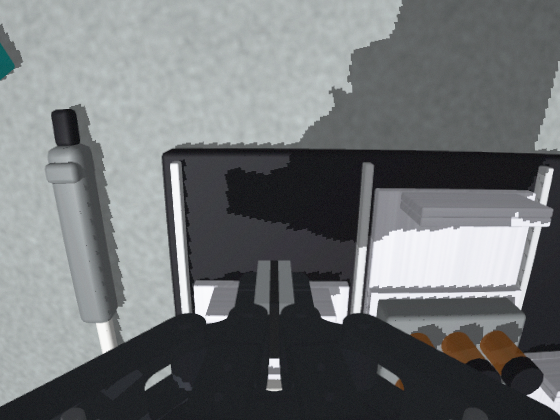

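View pics/s6.png

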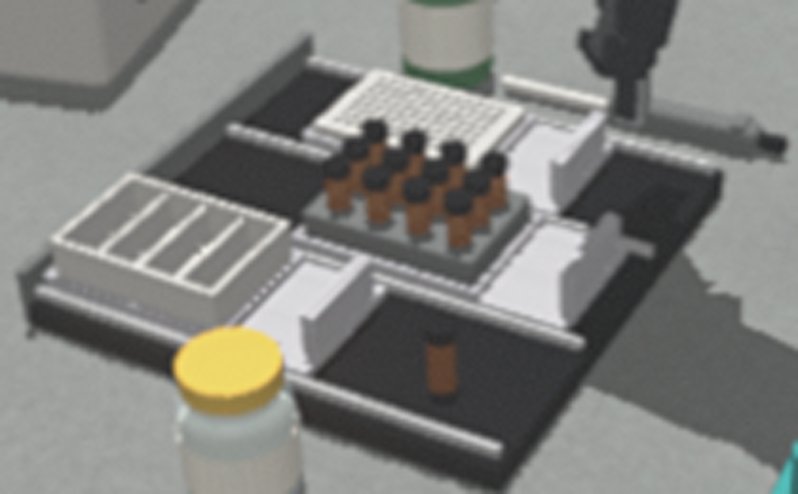

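Emit:
play_rows(steps=[[1,[0.2,0,1.5],[0,0,0]],[1,[0.2,0,3],[0,0,0]],[1,[0.2,0,4.1],[0,0,0]],[1,[0.2,0,4.5],[0,0,0]],[1,[0.2,0,4.5],[0,0,0]],[1,[-0.4,0,4.5],[0,0,0]],[1,[-0.8,0,4.5],[0,0,0]],[1,[-1.2,0,4.5],[0,0,0]],[1,[-1.5,0,4.5],[0,0,0]],[1,[-2,0,4.5],[0,0,0]],[1,[-2.5,0,4.5],[0,0,0]],[1,[-3,0,4.5],[0,0,0]],[1,[-3,0,4.5],[0,0,0]]])

```text
clock: 14.25
position: [0.5299, -0.0829, 0.0391]
ee_rot: [-0.333, -3.124, 0.0]
wrist_force: [-0.6, 0.0, 0.4]
grip_width: 0.002
```

Emit:
play_rows(steps=[[1,[-0.4,0,0],[0,0,0]],[1,[-0.9,0,0],[0,0,0]],[1,[-1.4,0,0],[0,0,0]],[1,[-1.9,0,0],[0,0,0]],[1,[-2.4,0,0],[0,0,0]],[1,[-2.9,0,0],[0,0,0]],[1,[-3.4,0,0],[0,0,0]],[1,[-3.9,0,0],[0,0,0]],[1,[-4.4,0,0],[0,0,0]],[1,[-4.7,0,0],[0,0,0]],[1,[-5,0,0],[0,0,0]],[1,[-5,0,0],[0,0,0]]])

```text
clock: 15.75
position: [0.5792, -0.0932, 0.0394]
ee_rot: [0.333, 3.123, 0.001]
wrist_force: [-2.3, -0.2, -0.5]
grip_width: -0.002
```

```bash
python3 - <<'E'
from go import *
plan(-.045,-.109,.04)
cv2.imwrite("pics/w7.png",bot.camera("wrist")[:,:,::-1])
E
```

```text
clock 15.75 pos [ 0.57921601 -0.09322168  0.03944431] F [-2.25995756 -0.17875741 -0.5344088 ] target [ 0.58242363 -0.09425754  0.04      ]
shift cm [-0.34 -0.03 -0.06] turn [0.03 0.06 0.01]
```

View pics/w7.png

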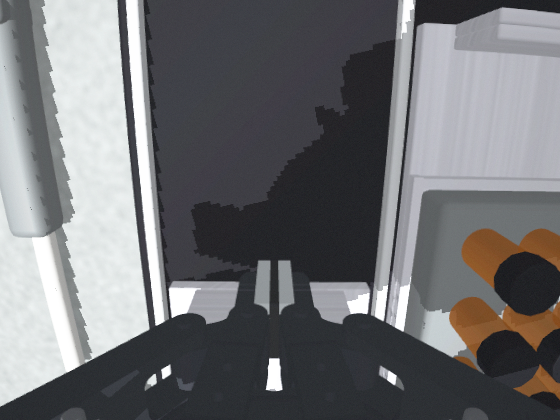

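Pushing along nicely. Now the last few millimetres, watching for the force to rise.

Emit:
play_rows(steps=[[1,[-0.2,0,0],[0,0,0]],[1,[-0.4,0,0],[0,0,0]],[1,[-0.5,0,0],[0,0,0]],[1,[-0.5,0,0],[0,0,0]],[1,[-0.5,0,0],[0,0,0]]])

```text
clock: 16.42
position: [0.5827, -0.094, 0.0395]
ee_rot: [-0.333, -3.123, -0.001]
wrist_force: [-5.5, 0.8, 3.6]
grip_width: 0.001
```

Emit:
play_rows(steps=[[1,[-0.2,0,0],[0,0,0]],[1,[-0.3,0,0],[0,0,0]],[1,[-0.3,0,0],[0,0,0]],[1,[-0.3,0,0],[0,0,0]]])

```text
clock: 16.92
position: [0.5827, -0.094, 0.0394]
ee_rot: [-0.332, -3.118, -0.001]
wrist_force: [-13.0, 2.6, 10.0]
grip_width: -0.007
```

The carrier is stopped: the position holds at 0.5827 while the force rises to 13 N, and it stands at deck x −0.045, the predicted home position. Next I'll back off and lift.

Emit:
play_rows(steps=[[1,[0.5,0,0],[0,0,0]],[1,[1.2,0,0],[0,0,0]],[1,[2,0,0],[0,0,0]],[1,[2.5,0,0],[0,0,0]],[1,[2.5,0,0],[0,0,0]],[1,[2.5,0,-2],[0,0,0]],[1,[2.5,0,-5],[0,0,0]],[1,[2.5,0,-9],[0,0,0]],[1,[2.5,0,-13],[0,0,0]],[1,[2.5,0,-15.5],[0,0,0]],[1,[2.5,0,-16],[0,0,0]],[1,[2.5,0,-16],[0,0,0]],[1,[2.5,0,-16],[0,0,0]]])

```text
clock: 18.55
position: [0.5611, -0.0895, 0.1977]
ee_rot: [-0.333, -3.121, -0.001]
wrist_force: [0.8, 0.4, 0.2]
grip_width: 0.0
```

```bash
python3 - <<'E'
from go import *
plan(-.045,-.109,.2)
cv2.imwrite("pics/w8.png",bot.camera("wrist")[:,:,::-1])
s=bot.camera("side")[165:295,125:335,::-1]
cv2.imwrite("pics/s8.png",cv2.resize(s,None,fx=3.8,fy=3.8,interpolation=cv2.INTER_CUBIC))
E
```

```text
clock 18.55 pos [ 0.56111763 -0.08950717  0.19767383] F [0.81836001 0.36984345 0.16960758] target [ 0.58242363 -0.09425754  0.2       ]
shift cm [-2.18 -0.01 -0.24] turn [ 0.01 -0.15 -0.  ]
```

View pics/w8.png

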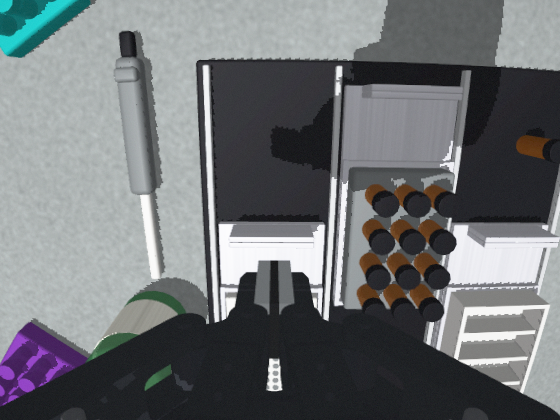

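View pics/s8.png

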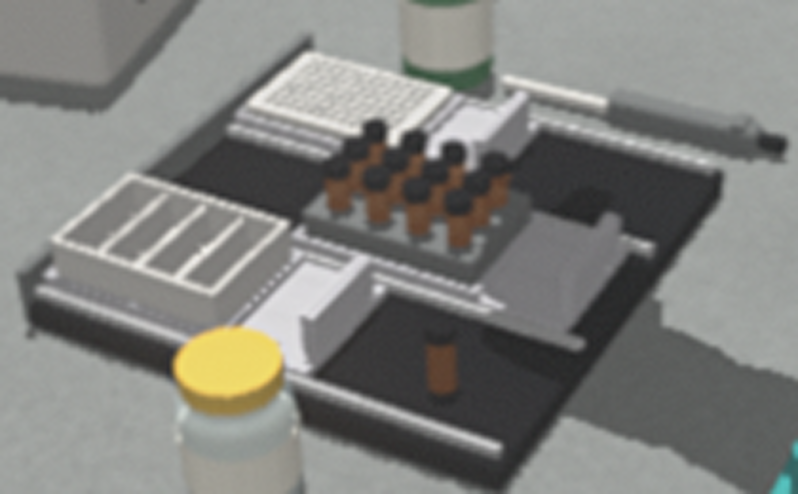

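The pictures show the plate carrier's front edge level with the trough carrier's (both near row 224 in the wrist view). The vial carrier is out, its rack is upright, and nothing else has moved.

```bash
python3 -c "
from station import bot
print(bot.sign_off())"
```

```text
the job is handed in; nothing more can be done
None
```

I drew the vial rack's carrier (middle lane) out to its stop and pushed the well plate's carrier (right lane) fully home by its lip. I handed the job in at about 18.7 s; no verdict is reported. The fingers stayed shut throughout, so neither lip was pinched.

- **Vial carrier:** I hooked a fingertip behind the lip. It travelled about 119–120 mm, then stopped moving while the force rose to about 11 N.
- **Plate carrier:** I pushed the front of the lip until it stopped moving, with the force rising to 13 N. It stopped at the home position I had predicted, and its front edge is level with the trough's home carrier in the last picture.
- **Last pictures:** The vial rack and trough sit upright in their nests. The trough's carrier and the bystanders in view have not visibly moved, and the gripper is clear at 0.198 m.
- **Measurements that disagreed:** The overhead/side and wrist cameras differed by about 6 mm on how far along the slide the lips sit. I went by the wrist view, because it matched the 50 mm gap behind the lip and the 70 mm lip length.

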